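# Set a servo dial to the red mark and store it

### The arm

A 6-joint arm with a two-finger parallel gripper is mounted at the origin on the work surface. World frame = base frame: x ahead of the robot, y to its left, z up, the work surface at z = 0. Lengths are in mm, angles in rad, forces in N, time in s.
With the tool pointing down it reaches from about 275 to 1000 mm from the base axis. Payload 8.4 kg.
Tool frame: the origin (TCP) lies on the centre line of the jaws, within the pads' length; the fingertips stand 17 mm ahead of it and the grasp point (between the pads) lies 2 mm behind it (r.tcp_to_tips is the z of the fingertips in the tool frame, in mm); z points along the fingers, y is the direction in which the jaws open and shut (so a half turn about z gives the same grasp; the last joint's range is limited). The gripper opens to 85 mm and grips with 20 to 120 N. Pads are 22 mm wide; open, the fingers measure 114 mm over their backs; the gripper's body (76 mm by 85 mm) begins 54 mm behind the grasp point. The pads swing forward as they close: fully open they stand 13 mm farther back than shut.
Start: joints at [1.296, 0.353, 1.633, -0, 1.155, -0.002], TCP at [168.392, 601.891, 248.281] pointing down, gripper open.
Joint ranges: [-2.63, 2.63], [-0.92, 2.1], [0.06, 2.66], [-1.3, 4.44], [0, 2.69], [-3.02, 3.02]. Speed limits (rad/s): [2.22, 2.22, 2.79, 3.14, 3.14, 3.14].

### API

Orientations are given as [roll, pitch, yaw] about the fixed x, y, z axes, in that order (R = Rz(yaw) Ry(pitch) Rx(roll)).
In Python, from rig import r, cams, job gives the robot as it stands.
- The arm moves only by the tool drive_tool, never from a script. Its argument "deltas" is a list of rows, each a list of 4 numbers: the shift along the tool's x, y, z in cm, then the turn about the tool's z in rad. In form: [[x, y, z, roll], ...]. A call has 1 to 12 rows; each row shifts and turns the commanded pose from where the row before left it, along the tool's axes as they then stand; what a row does not reach is not made up. A row lasts 1/12 s, in which the tool goes at most 41.7 mm and 7.16 degrees, less where a joint would pass 70% of its speed; a pose out of reach is approached as far as the arm can. A call with a gripper value outside its range is refused whole. "jaw" is the closure, from 0 (fully open) to 1 (shut), set as the call begins (left out, the last holds). The fingers move at their own pace and stop on an object; "force" is the grip in N (left out, the last holds). Time passes only in rows, so rows that do not move let the fingers close. It gives the time, the measured TCP pose, the force and the opening at its end, in the units of the state.
- r.sense(): the state, without advancing time (a new reading comes with each control period).
- cams.grab_frame(name): name is "side" or "top"; returns (picture, depth): 420x560x3 uint8, red, green, blue; 420x560 float32, mm along the optical axis (not along the pixel's ray), 0 where there is no reading.
- cams.camera_params(name): a dict with "fx", "fy", "cx", "cy" (pixels), "R" (3x3) and "t" (3): a world point X has camera coordinates R X + t. Camera axes: x right, y down, z forward; pixel columns grow to the right and rows downward; lengths in mm; the calibration is good to about 2 mm. A picture is of the moment at which its call begins. camera_params takes no time and is no camera call.
- job.sign_off(): hands the job in, once; it reports no verdict.
The state is a dict: "clock": time; "qpos": joint angles; "qvel": joint speeds; "joint_efforts": joint torques, N m; "eef_pos": TCP position; "tcp_rot": TCP orientation; "contact_force": force on the tool from outside, world axes, zero at the start; "wrist_torque": the same for the moment, N m; "opening": opening from 0.0 (shut) to 1.0 (fully open).
Only numpy, scipy, OpenCV 4.12 (cv2) and the standard library are available. Lean on these libraries where they do the work, as an engineer would, in place of code of your own. Each camera call takes 0.05 s, during which the arm holds its last target. There are 200 camera calls.

### The job

On the servo setting stand, gently push the blue lever post around its arc with your fingertips, never clamping it, until the black pointer lies over the middle of the red stud, and leave it there. Then, and not before, press the green button on the controller fully down to store the position, and let it come up again. Leave all the loose parts on the bench lying where they are.

Things in the scene. Friction and masses are not known exactly. Their poses are not given: they have to be found in the camera images.
- dial: turning dial: white toothed wheel (134 mm across) with a dark lever arm ending in an upright blue post and a thin black pointer. Origin on the vertical turning axis at table height; x along the lever arm, outwards; z up. Turns about z up to 1.3 rad either side of the scale's middle. Stiff friction (about 2.4 N pushed sideways at the post), no spring: stays where left
- stand: servo setting stand under the dial, fixed to the table: round black base plate 276 mm across, 8 mm thick, black servo, white scale arc 30 mm high, 103 to 137 mm from the axis, 80 degrees to either side of its middle, black ticks every 5 degrees. Origin on the dial's axis at table height; x axis towards the middle of the scale
- dial_post (a point): centre of the top of the blue post, 98 mm above the table and 85 mm from the axis. The post is an upright cylinder 16 mm across, free from 46 to 98 mm above the table (the lever arm below it is 18 mm wide, its top at 46 mm); it is pushed sideways, around the arc
- dial_tip (a point): the tip of the black pointer, 122 mm from the axis, 42 mm above the table, 5 mm wide; it sweeps 8 mm above the studs
- stud_red: red round stud on the scale arc, 16 mm across, 3 mm high, fixed; origin at the centre of its underside, 122 mm from the dial's axis, 30 mm above the table. It sits 30 or 60 degrees left or right of the middle of the scale; the three other places carry a yellow, a blue and a violet stud of the same size
- button (a joint): travel of the green store button on the controller (grey box with a blue board and small black keys, 85 x 115 x 26 mm, fixed to the table): 0 up, 0.006 m fully down; a spring of about 4 N at full travel lifts it again
- button_top (a point): centre of the top face of the green button, 28 mm across; it is pressed straight down
- servo: black hobby servo standing on end, 20 x 54 x 40 mm; loose, not part of the job; origin at the centre of its underside
- pulley: white plastic pulley, 38 mm across, 22 mm high; loose, not part of the job; origin at the centre of its underside
- battery: black battery holder with four orange and white cells, 66 x 76 x 23 mm; loose, not part of the job; origin at the centre of its underside
- bracket: small steel L bracket, 30 x 40 x 30 mm; loose, not part of the job; origin at the centre of its underside
- spacer: aluminium spacer, 18 mm across, standing 30 mm high; loose, not part of the job; origin at the centre of its underside
- driver: blue-handled screwdriver, about 170 mm, lying down; loose, not part of the job; origin at the centre of its underside (its middle; lies along its x axis)
Mind the look-alikes: they are no part of the job. Several things look just like the part that bears button: the one meant starts farthest to the robot's left.

How it is judged (in metres and radians):
On the way, in this order (a step that is already met when the one before it is completed fails the run):
1. the pointer is set over the red stud and stands still (horizontal distance between dial_tip and stud_red below 0.007 m and angular speed of dial below 0.05 rad/s), for 0.4 s.
2. the green button is pressed down (value of joint button above 0.0045 m and horizontal distance between dial_tip and stud_red below 0.007 m), for 0.05 s.
At the end, for the whole second after the job is handed in: The pointer tip is within 7 mm of the middle of the red stud, seen from above; the dial is still; the green button, having been pressed at least 4.5 of its 6 mm after the dial was set, is up again (all of step 1 and value of joint button below 0.0015 m); the robot touches nothing.
It fails at once if the button is pressed while the pointer is not over the red stud (value of joint button above 0.003 m and horizontal distance between dial_tip and stud_red above 0.007 m).
It fails at once if the dial or its post is shoved or clamped with more than 15 N (contact force between the fingers and dial above 15 N).
It fails at once if a loose part is moved more than 15 mm or lifted (distance of any of servo, pulley, battery, bracket, spacer, driver from where it was at the start of the episode above 0.015 m).
It also fails if it takes over 54 s, if anything falls off the work surface, if the arm or the gripper's body presses on something with over 40 N, if the wrist force passes 120 N, or if a joint passes its speed limit or range.

## Working session

There is one attempt and no reset: what is moved stays moved. The work goes in short steps, Python scripts to look and compute and a tool call to move; the robot and the scene stay as the last step left them, time stands still between calls to the robot, and variables do not carry over. Pictures are saved under pics/ and viewed, about 8 in all and at most 12, crops included, and the job is handed in when it is done.

Besides the shell and the picture viewer there is one more tool, called after "Call:" as a command line: name --pt "numbers of a row" for each row, then --argument value for the rest. drive_tool: Moves the arm, as the interface text tells. Its arguments: {"type":"object","properties":{"deltas":{"type":"array"},"jaw":{"type":"number"},"force":{"type":"number"}},"required":["deltas"]}

```bash
mkdir -p pics; cat > h.py <<'E'
import numpy as np, cv2
from rig import r, cams, job
def grab(n,save=None):
    p,d=cams.grab_frame(n)
    if save: cv2.imwrite('pics/'+save,p[:,:,::-1])
    return p,d
def toplane(n,u,v,z):
    c=cams.camera_params(n);R=np.array(c['R']);t=np.array(c['t']).ravel()
    o=-R.T@t; d=R.T@np.array([(u-c['cx'])/c['fx'],(v-c['cy'])/c['fy'],1.])
    return o+d*(z-o[2])/d[2]
def todepth(n,u,v,z):
    c=cams.camera_params(n);R=np.array(c['R']);t=np.array(c['t']).ravel()
    return R.T@(np.array([(u-c['cx'])/c['fx'],(v-c['cy'])/c['fy'],1.])*z-t)
def proj(n,X):
    c=cams.camera_params(n);q=np.array(c['R'])@np.array(X)+np.array(c['t']).ravel()
    return c['fx']*q[0]/q[2]+c['cx'],c['fy']*q[1]/q[2]+c['cy']
E
python3 - <<'E'
from h import *
for n in('top','side'):
    grab(n,n+'0.png'); c=cams.camera_params(n); print(n,c['fx'],np.round(np.array(c['R']),2).tolist(),-np.array(c['R']).T@np.array(c['t']).ravel())
print(r.sense(), r.tcp_to_tips)
E
```

```text
top 510.8951986579283 [[-0.01, -1.0, -0.0], [-0.99, 0.01, -0.13], [0.13, 0.0, -0.99]] [ 344.63296335  -80.31142051 1379.32517189]
side 384.5129002872139 [[0.7, -0.71, -0.02], [-0.5, -0.46, -0.73], [0.51, 0.53, -0.68]] [ -34.73655323 -608.22877811  807.28762973]
{'clock': 0.1, 'qpos': array([ 1.29558474e+00,  3.53586476e-01,  1.63404275e+00,  2.20215121e-07,
        1.15521143e+00, -2.39232615e-03]), 'qvel': array([ 3.46203429e-05, -1.37947891e-03, -1.65576317e-03,  1.92483216e-03,
       -9.56141600e-04, -2.20054336e-03]), 'joint_efforts': array([-1.04561786e-03, -6.06360126e+01, -3.42823756e+01, -1.35378028e-05,
        4.00008648e-03,  1.20299308e-05]), 'eef_pos': array([168.29117063, 601.50032402, 247.6392872 ]), 'tcp_rot': array([-3.14034466e+00, -3.18697766e-06,  2.86877330e+00]), 'contact_force': array([ 0.33236473, -0.00152432, -0.1387524 ]), 'wrist_torque': array([ 0.01232262,  0.00716247, -0.02558318]), 'opening': 1.0033198852798209} 17.0
```

View pics/top0.png

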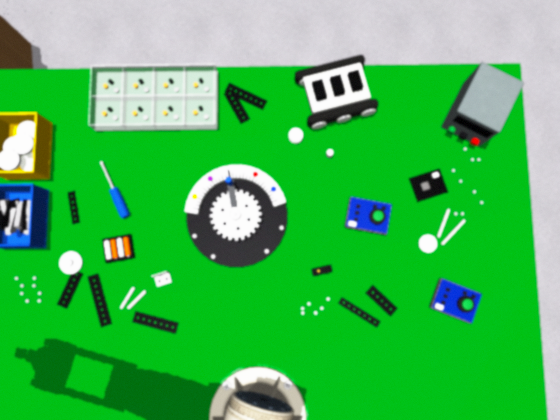

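View pics/side0.png

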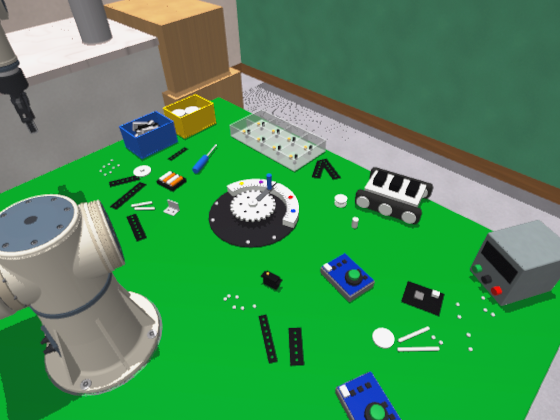

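Top picture: the dial is at (236,215), the blue post at about (229,180), and the studs are violet (210,178), red (255,174), blue (273,189) and yellow (194,197). There are two controllers, A at (369,215) and B at (456,300). Image left is the robot's left (+y), so A is the one meant. Next I'll confirm that in a crop and measure.

```bash
python3 - <<'E'
from h import *
p,d=grab('top'); s,ds=grab('side')
cr=p[145:275,175:405]; cv2.imwrite('pics/crop1.png',cv2.resize(cr,None,fx=3.4,fy=3.4,interpolation=cv2.INTER_CUBIC)[:,:,::-1])
def blobs(n,img,dep,lo,hi,box,z,name,mina=4):
    hsv=cv2.cvtColor(img,cv2.COLOR_RGB2HSV); m=cv2.inRange(hsv,lo,hi)
    x0,y0,x1,y1=box; k=np.zeros_like(m);k[y0:y1,x0:x1]=m[y0:y1,x0:x1]
    N,l,st,c=cv2.connectedComponentsWithStats(k)
    for i in range(1,N):
        if st[i,4]>=mina:
            dd=np.median(dep[l==i]); print(n,name,c[i].round(1),st[i].tolist(),'plane',toplane(n,*c[i],z).round(1),'depth',todepth(n,*c[i],dd).round(1))
bt=(180,155,295,270); bs=(205,165,305,250)
for n,im,de,b in(('top',p,d,bt),('side',s,ds,bs)):
    blobs(n,im,de,(0,120,80),(8,255,255),b,33,'red'); blobs(n,im,de,(172,120,80),(180,255,255),b,33,'red')
    blobs(n,im,de,(105,120,60),(125,255,255),b,33,'blue(stud/post)')
    blobs(n,im,de,(130,80,60),(160,255,255),b,33,'violet'); blobs(n,im,de,(20,100,100),(35,255,255),b,33,'yellow')
blobs('top',p,d,(0,0,0),(180,90,90),bt,8,'blackbase',300)
for n,im,de,b in(('top',p,d,(360,200,395,232)),('side',s,ds,(335,255,372,290))):
    blobs(n,im,de,(65,60,30),(90,255,200),b,36,'green',20)
E
```

```text
top red [255.  173.8] [254, 172, 3, 4, 10] plane [627.5   2.5  33. ] depth [627.7   2.6  32. ]
top blue(stud/post) [228.5 181. ] [225, 177, 8, 8, 48] plane [608.8  73.6  33. ] depth [596.7  66.5  95. ]
top blue(stud/post) [273.  188.8] [272, 187, 3, 4, 10] plane [586.  -45.5  33. ] depth [585.8 -45.5  33.8]
top violet [209.6 178.2] [208, 176, 4, 5, 16] plane [616.9 124.3  33. ] depth [616.9 124.3  33. ]
top yellow [194.5 196. ] [193, 194, 4, 5, 16] plane [569.2 164.3  33. ] depth [569.  164.2  33.6]
side red [290.1 196.8] [288, 196, 5, 3, 11] plane [625.5   1.5  33. ] depth [627.9   3.6  30.3]
side blue(stud/post) [268.7 181.6] [267, 174, 5, 16, 61] plane [633.5 103.1  33. ] depth [596.8  64.   75.5]
side blue(stud/post) [292.6 210.1] [291, 209, 4, 3, 11] plane [586.5 -45.1  33. ] depth [588.6 -43.2  30.4]
side violet [260.5 181.2] [259, 180, 4, 3, 10] plane [616.9 124.1  33. ] depth [617.8 125.1  32. ]
side yellow [241.2 182.9] [239, 182, 5, 3, 12] plane [568.2 163.5  33. ] depth [568.8 164.3  32.2]
top blackbase [238.  228.5] [188, 179, 98, 87, 3865] plane [483.1  50.6   8. ] depth [483.   50.4   9.2]
top green [388.  211.4] [373, 200, 21, 32, 103] plane [ 520.6 -349.8   36. ] depth [ 525.4 -357.2   -0.6]
top green [377.4 215.6] [371, 209, 14, 14, 82] plane [ 509.9 -321.3   36. ] depth [ 509.2 -320.3   41.5]
side green [363.2 262.3] [348, 255, 24, 23, 289] plane [ 562.7 -312.6   36. ] depth [ 593.9 -297.1   -4.3]
side green [353.7 274.7] [348, 270, 12, 11, 103] plane [ 513.5 -318.5   36. ] depth [ 508.1 -321.3   43.5]
```

View pics/crop1.png

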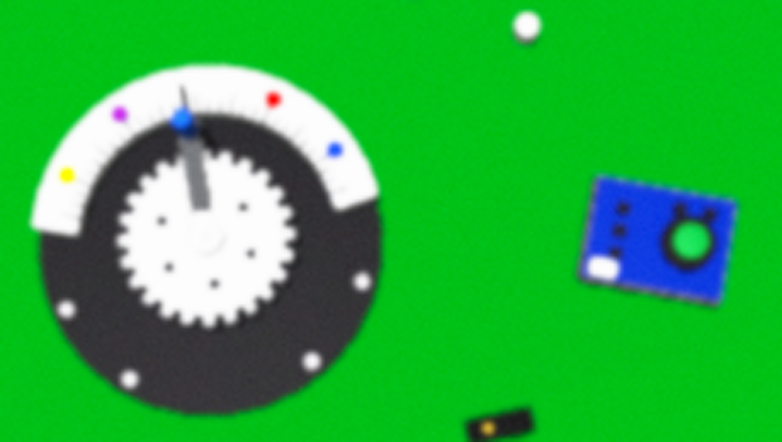

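Picture 3 confirms it. A is the controller at crop (690,240), with its green button at about (509.5,-320.5) and top at about z=42-43. Fitting a circle to the four studs puts the axis at about (516.7,54.5). The post sits at +0.14 rad and red at -0.44 rad, so I push the post from its +y side towards -y with shut fingers.

Call:
drive_tool --pt "-1 -0.6 0 0" --pt "-2.3 -1.5 0 0" --pt "-2.4 -1.5 0 0" --pt "-2.4 -1.5 0 0" --pt "-2.4 -1.5 0 0" --pt "-2.4 -1.5 0 0" --pt "-2.4 -1.5 0 0" --pt "-2.4 -1.5 0 0" --pt "-2.4 -1.5 0 0" --pt "-2.4 -1.5 0 0" --pt "-2.4 -1.5 0 0" --pt "-2.4 -1.5 0 0" --jaw 1 --force 20

```text
clock: 1.2
eef_pos: [386.1, 361.7, 248.3]
tcp_rot: [-3.141, 0.0, 2.869]
contact_force: [0.2, 0.2, -0.4]
opening: 0.005
```

Call:
drive_tool --pt "-2.4 -1.5 0 0" --pt "-2.4 -1.5 0 0" --pt "-2.4 -1.5 0 0" --pt "-2.4 -1.5 0 0" --pt "-2.4 -1.5 0 0" --pt "-2.4 -1.5 0 0" --pt "-2.4 -1.5 0 0" --pt "-2.4 -1.5 0 0" --pt "-2.4 -1.5 0 0" --pt "-2.4 -1.5 0 0" --pt "-2.4 -1.5 0 0" --pt "-2.4 -1.5 0 0"

```text
clock: 2.2
eef_pos: [614.6, 110.7, 248.3]
tcp_rot: [-3.141, -0.0, 2.869]
contact_force: [0.2, 0.2, 0.0]
opening: -0.005
```

Call:
drive_tool --pt "0 0 2 0" --pt "0 0 2.5 0" --pt "0 0 2.5 0" --pt "0 0 2.5 0" --pt "0 0 2 0" --pt "0 0 1.3 0" --pt "0 0 0 0"

```text
clock: 2.78
eef_pos: [612.1, 111.8, 117.5]
tcp_rot: [-3.139, -0.004, 2.869]
contact_force: [-0.7, 0.6, -0.3]
opening: 0.001
```

```bash
python3 - <<'E'
from h import *
p,d=grab('top'); s,ds=grab('side'); print(r.sense()['eef_pos'])
a=cv2.resize(p[140:240,180:300],None,fx=5,fy=5,interpolation=cv2.INTER_CUBIC)[:500,:400]
b=cv2.resize(s[100:225,225:325],None,fx=4,fy=4,interpolation=cv2.INTER_CUBIC)
cv2.imwrite('pics/c2.png',np.hstack([a,b])[:,:,::-1])
E
```

```text
[614.14074451 112.42134937 120.58363737]
```

View pics/c2.png

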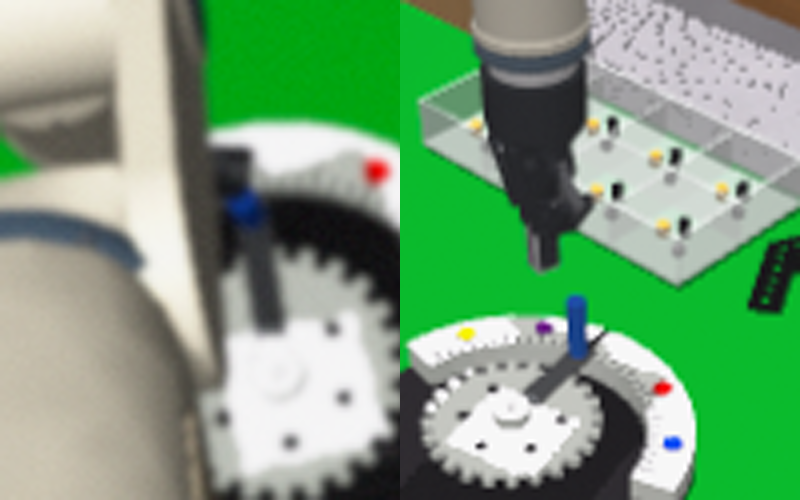

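The picture shows the fingers shut and hanging clear on the +y side of the blue post; the red stud is visible at crop (662,388). I'll descend next and come up to the post slowly.

Call:
drive_tool --pt "0 0 1.5 0" --pt "0 0 1.6 0" --pt "0 0 1.0 0" --pt "0 -0.5 0 0" --pt "0 -0.6 0 0" --pt "0 -0.4 0 0" --pt "0 -0.2 0 0" --pt "0 -0.15 0 0" --pt "0 -0.15 0 0" --pt "0 -0.15 0 0" --pt "0 0 0 0" --pt "0 0 0 0"

```text
clock: 3.88
eef_pos: [608.3, 92.0, 79.4]
tcp_rot: [3.142, 0.0, 2.869]
contact_force: [0.1, 0.1, -0.0]
opening: -0.001
```

Call:
drive_tool --pt "0 -0.12 0 0" --pt "0 -0.13 0 0" --pt "0 -0.13 0 0" --pt "-0.06 -0.15 0 0" --pt "-0.06 -0.15 0 0" --pt "-0.06 -0.15 0 0" --pt "-0.05 -0.15 0 0" --pt "-0.05 -0.15 0 0" --pt "-0.05 -0.15 0 0" --pt "-0.05 -0.15 0 0" --pt "-0.04 -0.15 0 0" --pt "-0.04 -0.15 0 0"

```text
clock: 4.88
eef_pos: [608.1, 73.9, 79.4]
tcp_rot: [3.142, 0.0, 2.869]
contact_force: [1.9, 1.7, 1.1]
opening: 0.003
```

Call:
drive_tool --pt "-0.04 -0.15 0 0" --pt "-0.03 -0.15 0 0" --pt "-0.03 -0.15 0 0" --pt "-0.03 -0.15 0 0" --pt "-0.03 -0.15 0 0" --pt "-0.02 -0.15 0 0" --pt "-0.02 -0.15 0 0" --pt "-0.02 -0.15 0 0" --pt "-0.01 -0.15 0 0" --pt "-0.01 -0.15 0 0" --pt "0 -0.1 0 0" --pt "0 0 0 0"

```text
clock: 5.88
eef_pos: [605.9, 57.8, 79.2]
tcp_rot: [-3.141, -0.0, 2.869]
contact_force: [1.1, -0.0, 1.0]
opening: 0.001
```

```bash
cat > m.py <<'E'
from h import *
import sys
A=np.array([516.7,54.5])
p,d=grab('top'); s,ds=grab('side'); print(r.sense()['eef_pos'],r.sense()['contact_force'])
for n,im,b in(('top',p,(215,150,285,215)),('side',s,(255,150,302,215))):
    hsv=cv2.cvtColor(im,cv2.COLOR_RGB2HSV); x0,y0,x1,y1=b
    k=np.zeros(hsv.shape[:2],np.uint8); k[y0:y1,x0:x1]=cv2.inRange(hsv,(105,120,40),(125,255,255))[y0:y1,x0:x1]
    N,l,st,c=cv2.connectedComponentsWithStats(k)
    for i in range(1,N):
        if st[i,4]<20: continue
        v,u=np.nonzero(l==i)
        dep=(d if n=='top' else ds)
        X=np.median([todepth(n,a,e,dep[e,a]) for a,e in zip(u,v)],0)
        q=X[:2]-A; print(n,'post',c[i].round(1),st[i,4],X.round(1),'r',np.hypot(*q).round(1),'ang',np.arctan2(q[1],q[0]).round(3))
a=cv2.resize(p[150:230,200:280],None,fx=5,fy=5,interpolation=cv2.INTER_CUBIC)
b=cv2.resize(s[150:250,235:315],None,fx=5,fy=5,interpolation=cv2.INTER_CUBIC)[:400]
cv2.imwrite('pics/'+sys.argv[1],np.hstack([a,b])[:,:,::-1])
E
python3 m.py c3.png
```

```text
[605.62741734  57.87557454  79.14829704] [0.61799872 1.8642476  0.58656564]
side post [275.4 185.6] 69 [596.2  33.8  77.3] r 82.1 ang -0.255
```

Call:
drive_tool --pt "0 -0.15 0 0" --pt "0 -0.15 0 0" --pt "0 -0.15 0 0" --pt "0 -0.15 0 0" --pt "0 -0.15 0 0" --pt "0 -0.15 0 0" --pt "0 -0.15 0 0" --pt "0.01 -0.15 0 0" --pt "0.01 -0.15 0 0" --pt "0.01 -0.1 0 0" --pt "0 0 0 0"

```text
clock: 6.9
eef_pos: [601.7, 43.9, 79.3]
tcp_rot: [-3.141, -0.0, 2.869]
contact_force: [1.2, 1.5, 0.3]
opening: 0.002
```

```bash
python3 m.py c4.png
```

```text
[601.4617227   44.00809796  79.19737675] [ 0.79855433  0.89396598 -0.81571776]
side post [278.  188.5] 66 [591.1  18.7  77.7] r 82.6 ang -0.448
```

View pics/c4.png

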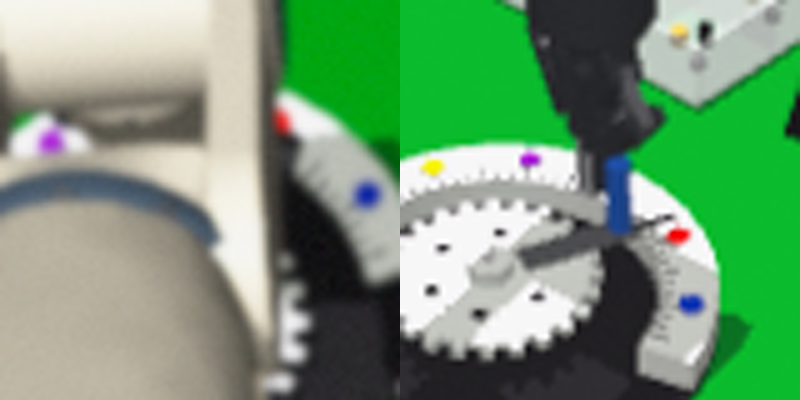

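The side crop shows the pointer tip at about (673,216), just short of the red stud at (679,236). About 0.055 rad (4.5 mm at the post) remains. I'll push that, then back off and look.

Call:
drive_tool --pt "0.01 -0.12 0 0" --pt "0.02 -0.12 0 0" --pt "0.02 -0.12 0 0" --pt "0.02 -0.08 0 0" --pt "0 0 0 0" --pt "0 0.2 0 0" --pt "0 0.6 0 0" --pt "0 1.2 0 0" --pt "0 1 0 0" --pt "0 0 -2 0" --pt "0 0 -2 0" --pt "0 0 0 0"

```text
clock: 8.0
eef_pos: [610.4, 70.6, 122.6]
tcp_rot: [3.14, 0.004, 2.87]
contact_force: [1.4, -0.0, -0.3]
opening: -0.001
```

```bash
cat >> m.py <<'E'
print('red side',proj('side',[627.3,2.5,33]))
for a in np.arange(-.52,-.30,.03): print(a.round(2),np.round(proj('side',[*(A+122*np.array([np.cos(a),np.sin(a)])),42]),1),np.round(proj('top',[*(A+122*np.array([np.cos(a),np.sin(a)])),42]),1))
E
sed -i 's/p\[150:230,200:280\]/p[145:225,210:290]/; s/s\[150:250,235:315\],None,fx=5,fy=5/s[170:210,265:305],None,fx=10,fy=10/' m.py
python3 m.py c5.png
```

```text
[608.6981889   69.99536505 119.84016661] [0.20163486 0.01880938 0.85848077]
top post [247.4 183.1] 57 [590.3  16.6  96. ] r 82.8 ang -0.475
side post [278.6 189.9] 64 [589.7  15.3  75.2] r 82.8 ang -0.492
red side (np.float64(290.23402531606064), np.float64(196.3958229994312))
-0.52 [291.3 196.2] [258.  174.9]
-0.49 [290.9 195.4] [256.8 174.2]
-0.46 [290.5 194.7] [255.6 173.6]
-0.43 [290. 194.] [254.4 173.1]
-0.4 [289.6 193.3] [253.1 172.5]
-0.37 [289.1 192.6] [251.8 172.1]
-0.34 [288.5 191.9] [250.5 171.6]
-0.31 [288.  191.2] [249.2 171.2]
```

View pics/c5.png

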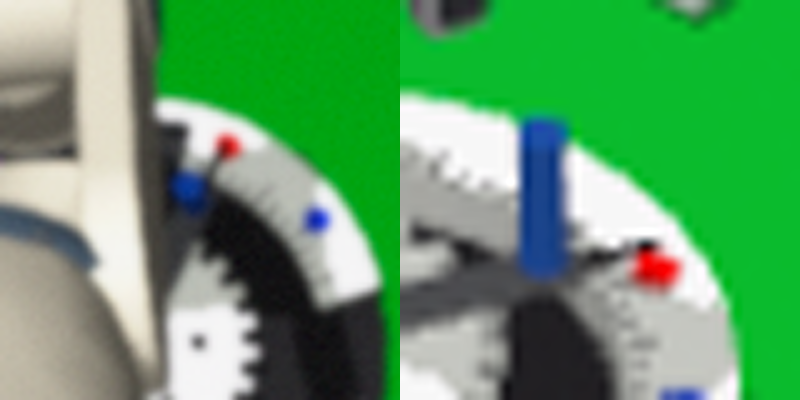

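The dial is now at about -0.44 rad (tip seen at side (290.0,194.3); the model for -0.44 gives (290.2,194.2)), so it's over the red stud. I'll go above controller A and recheck the dial unobstructed from there.

Call:
drive_tool --pt "0 0 -2 0" --pt "0 0 -2 0" --pt "0 -1.1 0 0" --pt "-0.1 -2.8 0 0" --pt "-0.1 -2.8 0 0" --pt "-0.1 -2.8 0 0" --pt "-0.1 -2.8 0 0" --pt "-0.1 -2.8 0 0" --pt "-0.1 -2.8 0 0" --pt "-0.1 -2.8 0 0" --pt "-0.1 -2.8 0 0" --pt "-0.1 -2.8 0 0"

```text
clock: 9.1
eef_pos: [544.6, -187.7, 157.9]
tcp_rot: [3.142, -0.002, 2.869]
contact_force: [-0.1, -0.7, -0.5]
opening: 0.001
```

Call:
drive_tool --pt "0 -2.8 0 0" --pt "0 -2.8 0 0" --pt "0 -2.8 0 0" --pt "0 -2.8 0 0" --pt "0 -2.8 0 0" --pt "0 0 0 0" --pt "0 0 0 0"

```text
clock: 9.68
eef_pos: [507.1, -322.3, 157.9]
tcp_rot: [3.141, -0.002, 2.866]
contact_force: [-0.2, 0.4, -0.4]
opening: -0.0
```

```bash
cat > m2.py <<'E'
from h import *
p,d=grab('top'); s,ds=grab('side'); print(r.sense()['eef_pos'])
a=cv2.resize(p[155:220,215:280],None,fx=400/65,fy=400/65,interpolation=cv2.INTER_CUBIC)
b=cv2.resize(s[200:300,300:400],None,fx=4,fy=4,interpolation=cv2.INTER_CUBIC)
cv2.imwrite('pics/c6.png',np.hstack([a,b])[:,:,::-1])
A=np.array([516.7,54.5]); hsv=cv2.cvtColor(p,cv2.COLOR_RGB2HSV)
k=cv2.inRange(hsv,(105,120,40),(125,255,255)); N,l,st,c=cv2.connectedComponentsWithStats(k)
for i in range(1,N):
    if 225<c[i][0]<268 and st[i,4]>15:
        q=toplane('top',*c[i],95)[:2]-A; print('post',c[i],np.hypot(*q),np.arctan2(q[1],q[0]))
# pointer: dark pixels on the scale between 106 and 118 mm at z=42
for R in range(104,121,2):
    ang=np.arange(-.60,-.25,.005); g=[]
    for t in ang:
        u,v=proj('top',[*(A+R*np.array([np.cos(t),np.sin(t)])),42]); g.append(cv2.getRectSubPix(cv2.cvtColor(p,cv2.COLOR_RGB2GRAY),(1,1),(u,v))[0,0])
    g=np.array(g,float); w=np.clip(np.median(g)-20-g,0,None); print(R,ang[g.argmin()].round(3),g.min(),np.median(g),(w*ang).sum()/max(w.sum(),1e-6))
hs=cv2.inRange(cv2.cvtColor(s,cv2.COLOR_RGB2HSV),(65,60,30),(90,255,200)); k=np.zeros_like(hs);k[266:290,340:372]=hs[266:290,340:372]
v,u=np.nonzero(k)
if len(u): X=np.array([todepth('side',x,y,ds[y,x]) for x,y in zip(u,v)]); X=X[X[:,2]>34]; print('btn',X.mean(0),X.max(0),X.min(0),len(X))
E
python3 m2.py
```

```text
[ 507.70883462 -320.73252652  158.24669358]
post [247.44827586 182.94827586] 82.63539455796077 -0.4563344728776821
104 -0.44 115.0 206.0 -0.43952655889145475
106 -0.435 130.0 221.0 -0.4378128872366788
108 -0.44 141.0 229.0 -0.43840966921119584
110 -0.445 137.0 235.0 -0.4405721096543503
112 -0.44 131.0 239.0 -0.4436920849420848
114 -0.45 112.0 241.0 -0.44572970960536096
116 -0.445 91.0 241.0 -0.4473325499412455
118 -0.44 81.0 239.5 -0.4481781126482212
120 -0.45 73.0 237.5 -0.44852737430167583
btn [ 503.24498001 -323.6461913    49.93997365] [ 529.15986757 -302.24890493  807.28762973] [ -34.73655323 -608.22877811   35.09136855] 114
```

View pics/c6.png

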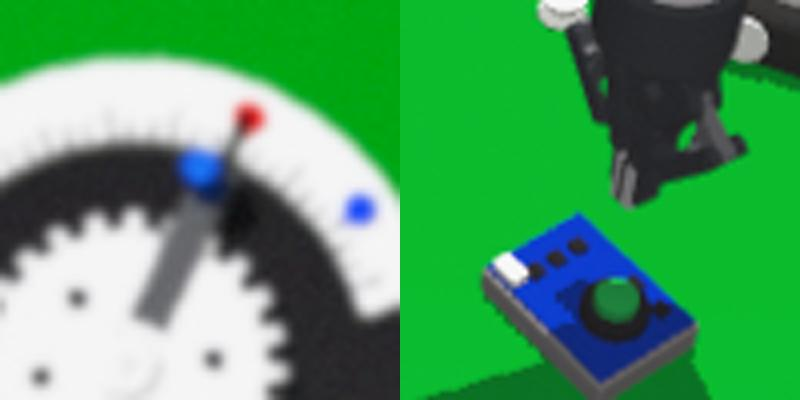

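The pointer measures about -0.443 rad against red at -0.440 rad, so it's about 0.4 mm off. The top crop shows it ending on the red stud, and the fingers hang above the green button. Now I press slowly.

Call:
drive_tool --pt "0 0 2 0" --pt "0 0 3 0" --pt "0 0 2.5 0" --pt "0 0 1.2 0" --pt "0 0 0.3 0" --pt "0 0 0.15 0" --pt "0 0 0.15 0" --pt "0 0 0 0" --pt "0 0 0 0"

```text
clock: 10.53
eef_pos: [508.9, -321.9, 67.5]
tcp_rot: [-3.141, 0.002, 2.869]
contact_force: [-0.2, 0.1, -0.0]
opening: -0.001
```

```bash
python3 - <<'E'
from h import *
s=r.sense(); print(s['eef_pos'],s['contact_force'])
s,ds=grab('side'); 
h=cv2.inRange(cv2.cvtColor(s,cv2.COLOR_RGB2HSV),(65,60,30),(90,255,200)); k=np.zeros_like(h);k[266:286,344:366]=h[266:286,344:366]
v,u=np.nonzero(k); X=np.array([todepth('side',x,y,ds[y,x]) for x,y in zip(u,v) if ds[y,x]>0]);X=X[X[:,2]>34]; print(len(X),X.mean(0),np.percentile(X,[5,50,95],axis=0))
p,d=grab('side'); print(r.sense()['contact_force'])
E
```

```text
[ 508.90464246 -321.8582431    67.49021995] [-0.24507363  0.12897045 -0.02718906]
68 [ 501.94752214 -326.00278222   45.68360805] [[ 495.83903874 -334.51184527   35.12806286]
 [ 501.43634767 -327.6964138    43.83318729]
 [ 511.31136494 -310.75838213   59.89325474]]
[-0.10666046  0.16607615  0.24860587]
```

Call:
drive_tool --pt "0 0 0.2 0" --pt "0 0 0.2 0" --pt "0 0 0.15 0" --pt "0 0 0.1 0" --pt "0 0 0.1 0" --pt "0 0 0.1 0" --pt "0 0 0 0" --pt "0 0 0 0"

```text
clock: 11.3
eef_pos: [508.7, -321.9, 58.9]
tcp_rot: [-3.141, 0.001, 2.869]
contact_force: [-0.6, 0.6, 13.9]
opening: -0.002
```

Call:
drive_tool --pt "0 0 0.05 0" --pt "0 0 0 0" --pt "0 0 0 0" --pt "0 0 0 0"

```text
clock: 11.63
eef_pos: [508.7, -321.9, 58.8]
tcp_rot: [-3.141, 0.001, 2.869]
contact_force: [-2.1, 1.4, 16.8]
opening: -0.001
```

```bash
python3 - <<'E'
from h import *
s=r.sense(); print(s['eef_pos'],s['contact_force'])
s,ds=grab('side',None); cv2.imwrite('pics/c7.png',cv2.resize(s[245:300,320:390],None,fx=8,fy=8,interpolation=cv2.INTER_CUBIC)[:,:,::-1])
E
```

```text
[ 508.72645521 -321.92193231   58.827636  ] [-2.05949795  1.37741292 16.80213639]
```

View pics/c7.png

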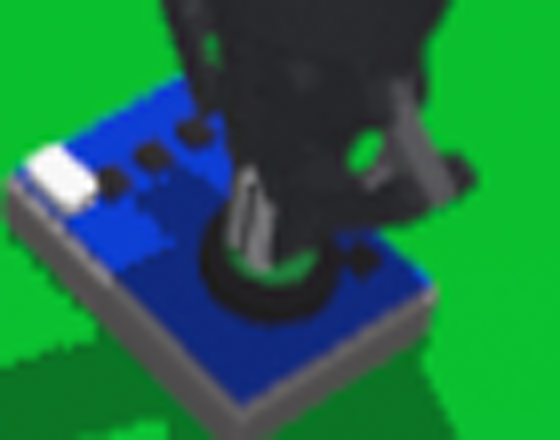

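The fingers have hit a hard stop (about 17 N, barely any further travel). While releasing I'll read force against height to check how far the button went.

Call:
drive_tool --pt "0 0 -0.15 0" --pt "0 0 0 0" --pt "0 0 0 0"

```text
clock: 11.93
eef_pos: [508.6, -321.9, 59.1]
tcp_rot: [-3.141, 0.001, 2.869]
contact_force: [0.8, -1.2, 3.9]
opening: 0.001
```

Call:
drive_tool --pt "0 0 -0.15 0" --pt "0 0 0 0" --pt "0 0 0 0"

```text
clock: 12.18
eef_pos: [508.4, -321.7, 60.3]
tcp_rot: [-3.141, 0.0, 2.869]
contact_force: [3.2, -0.4, 2.5]
opening: 0.001
```

Call:
drive_tool --pt "0 0 -0.15 0" --pt "0 0 0 0" --pt "0 0 0 0"

```text
clock: 12.43
eef_pos: [508.0, -321.4, 61.7]
tcp_rot: [3.142, -0.0, 2.869]
contact_force: [1.8, -1.8, 2.5]
opening: 0.0
```

Call:
drive_tool --pt "0 0 -0.15 0" --pt "0 0 0 0" --pt "0 0 0 0"

```text
clock: 12.68
eef_pos: [507.8, -321.3, 63.2]
tcp_rot: [3.141, -0.001, 2.869]
contact_force: [0.7, -0.8, 1.3]
opening: -0.001
```

Call:
drive_tool --pt "0 0 -0.15 0" --pt "0 0 0 0" --pt "0 0 0 0"

```text
clock: 12.93
eef_pos: [507.8, -321.2, 64.6]
tcp_rot: [3.141, -0.001, 2.869]
contact_force: [-0.6, -0.2, 1.8]
opening: 0.001
```

Force falls from 3.9 N at the stop to about 1 N over roughly 5.5 mm, which matches the spring over the full 6 mm of travel. Now I retract and check.

Call:
drive_tool --pt "0 0 -0.5 0" --pt "0 0 -1.5 0" --pt "0 0 -2.5 0" --pt "0 0 -2.5 0" --pt "0 0 -2 0" --pt "0 0 0 0" --pt "0 0 0 0" --pt "0 0 0 0"

```text
clock: 13.6
eef_pos: [507.7, -321.2, 154.3]
tcp_rot: [3.141, -0.001, 2.869]
contact_force: [-0.0, -0.8, -0.6]
opening: 0.002
```

```bash
python3 m2.py | head -12; python3 - <<'E'
from h import *
a=cv2.imread('pics/top0.png')[:,:,::-1]; p,d=grab('top','top9.png')
df=cv2.absdiff(a,p).max(2)>70
N,l,st,c=cv2.connectedComponentsWithStats(df.astype(np.uint8))
for i in range(1,N):
    if st[i,4]>12: print(c[i].round(),st[i].tolist())
s=r.sense(); print(s['clock'],s['eef_pos'],s['contact_force'])
E
```

```text
[ 507.42187537 -321.03486978  153.59810243]
post [247.44827586 182.94827586] 82.63539455796077 -0.4563344728776821
104 -0.44 113.0 205.5 -0.43872827346465804
106 -0.435 129.0 221.0 -0.4382147239263802
108 -0.445 142.0 229.0 -0.43899611398963717
110 -0.445 137.0 235.0 -0.4404567022538551
112 -0.435 130.0 238.5 -0.44364598719842424
114 -0.45 114.0 240.5 -0.4457182940516273
116 -0.445 90.0 240.5 -0.44724308588064027
118 -0.44 81.0 239.0 -0.4479730392156861
120 -0.45 73.0 237.5 -0.4485781145531534
btn [ 497.90899837 -326.70766333   57.4843981 ] [ 529.94398973 -302.82517849  807.28762973] [ -34.73655323 -608.22877811   34.30603881] 110
[322. 317.] [147, 147, 320, 273, 39267]
[228. 179.] [225, 173, 7, 11, 43]
[249. 180.] [244, 174, 12, 12, 54]
[242. 199.] [237, 189, 12, 19, 112]
[233. 199.] [230, 191, 6, 16, 73]
[242. 396.] [213, 378, 53, 42, 847]
[278. 402.] [257, 378, 45, 42, 860]
[250. 413.] [244, 406, 12, 14, 67]
13.75 [ 507.41342908 -321.06443645  153.54304741] [-0.77142591 -0.50747683  0.2201826 ]
```

View pics/c6.png

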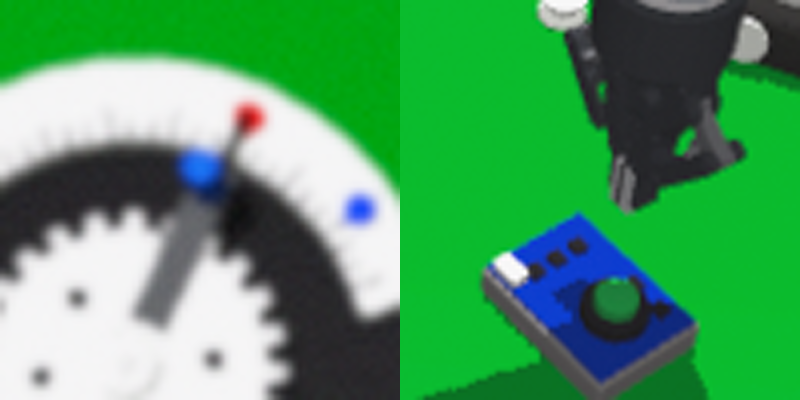

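The pointer is still on the red stud (top crop (248,120)), the button is up again (crop (617,300)), and the gripper hangs clear. I'm handing the job in.

```bash
python3 -c "from rig import job; print(job.sign_off())"
```

```text
the job is handed in; nothing more can be done
None
```

I set the dial over the red stud, then pressed the store button once fully and released it. The job was handed in at about 13.8 s of the 54 s allowed.

- **Dial:** I pushed the blue post around its arc with shut fingers. The reported force stayed at about 3 N. The pointer last measured about -0.443 rad against the stud's -0.440 rad, roughly 0.5 mm off. The calibration is only good to about 2 mm, well inside the 7 mm allowed. It read the same before and after the button press.
- **Button:** I pressed the left of the two controllers down to a hard stop, at about 17 N on the fingers. On release the force fell from 3.9 N to between 1 and 2 N over about 5.5 mm, which fits full travel. The last picture shows the button up and the gripper clear.
- **Loose parts:** a before-and-after comparison of the top view showed changes only at the dial and where the arm stands. The arm hid part of the bench in that view, so I couldn't check the parts there, but I never came near them at low height.
- **Checks that disagreed:** the button height from depth (42–44 mm) was lower than where contact was felt (about 48 mm), because the depth readings mix in the button's sides. The post's angle from its blue patch read 0.01–0.02 rad to either side of the pointer's, so I went by the pointer.

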